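# Hold the sampler winch's guarded dead-man lever

### The arm

A 6-joint arm with a two-finger parallel gripper is mounted at the origin on the work surface. World frame = base frame: x ahead of the robot, y to its left, z up, the work surface at z = 0. Lengths are in mm, angles in rad, forces in N, time in s.
With the tool pointing down it reaches from about 275 to 750 mm from the base axis. Payload 10.2 kg.
Tool frame: the origin (TCP) lies midway between the tips of the shut fingers; the grasp point (between the pads) lies 19 mm behind it (ctrl.hold_point_z is the distance from the TCP to the grasp point, in mm); z points along the fingers, y is the direction in which the jaws open and shut (so a half turn about z gives the same grasp; the last joint's range is limited). The gripper opens to 85 mm and grips with 20 to 120 N. Pads are 22 mm wide; open, the fingers measure 114 mm over their backs; the gripper's body (76 mm by 85 mm) begins 54 mm behind the grasp point. The pads swing forward as they close: fully open they stand 13 mm farther back than shut.
Start: joints at [0.925, 0.313, 1.498, -0, 1.331, -0.223], TCP at [215.429, 478.771, 231.294] pointing down, gripper open.
Joint ranges: [-2.94, 2.94], [-0.97, 2.17], [0.19, 2.56], [-1.23, 4.37], [0.02, 3.11], [-2.88, 2.88]. Speed limits (rad/s): [2.39, 2.39, 3.01, 3.14, 3.14, 3.14].

### API

Orientations are given as a unit quaternion [w, x, y, z].
In Python, from rig import ctrl, capture, get_calibration, ticket, search_frame, outline_of gives the robot as it stands. The module is installed in compiled form; this text tells all that it offers.
- The arm moves only by the tool servo_tool, never from a script. Its argument "motion" is a list of rows, each an object with "dr": the turn, a rotation vector about the tool's x, y, z in units of 10 degrees (1.0 is 10 degrees), a list of three; "delta_pos": the shift along the tool's x, y, z in units of 50 mm (1.0 is 50 mm), a list of three; "hand": the opening, from 0 (shut) to 1 (fully open). In form: [{"dr": [ax, ay, az], "delta_pos": [x, y, z], "hand": hand}, ...]. A call has 1 to 20 rows; each row shifts and turns the pose as measured when the row begins, along the tool's axes as they then stand; what a row does not reach is not made up. A row lasts 1/8 s, in which the tool goes at most 62.5 mm and 10.7 degrees, less where a joint would pass 70% of its speed; a pose out of reach is approached as far as the arm can. A call is refused whole if a number of a shift passes 1 or a number of a turn 1, either way. A call with a gripper value outside its range is refused whole. The fingers move at their own pace and stop on an object; "squeeze" is the grip in N (left out, the last holds). Time passes only in rows, so rows that do not move let the fingers close. It gives the time, the measured TCP pose, the force and the opening at its end, in the units of the state.
- ctrl.sense(): the state, without advancing time (a new reading comes with each control period).
- capture(name): name is "scene" or "top" or "wrist"; returns (picture, depth): 400x640x3 uint8, red, green, blue; 400x640 float32, mm along the optical axis (not along the pixel's ray), 0 where there is no reading.
- get_calibration(name): a dict with "camera_matrix" (3x3 intrinsics, pixels), "T" (4x4, takes a point from camera to world coordinates). Camera axes: x right, y down, z forward; pixel columns grow to the right and rows downward; lengths in mm; the calibration is good to about 2 mm. A picture is of the moment at which its call begins: read the wrist's pose just before it. get_calibration takes no time and is no camera call; for the wrist camera it gives the pose at the moment of the call.
- ticket.finish_job(): hands the job in, once; it reports no verdict.
Trained networks look in the newest picture that a camera, given by its name, has taken for a name from the list of things; names that differ only in an ending like _2 or _b are one class to them, and where a whole thing is asked for, a point or a joint stands for the part that bears it (a point fixed in the world has none). Each returns a list of dicts, best first, with "score" (0 to 1); they miss things now and then, are a little off and sometimes report something else, mostly with a low value. They report only what shows in the picture. A call takes as long as a camera call.
- search_frame(camera, label): "bbox" ([left, top, right, bottom] in pixels, round what is visible of it).
- outline_of(camera, label): "pixels" (400x640 bool, what is visible of it) and "bbox" ([left, top, right, bottom] in pixels, round what is visible of it).
The state is a dict: "time_s": time; "joints": joint angles; "dq": joint speeds; "tau": joint torques, N m; "eef_pos": TCP position; "ee_rot": TCP orientation; "force": force on the tool from outside, world axes, zero at the start; "wrist_torque": the same for the moment, N m; "grip_width": opening from 0.0 (shut) to 1.0 (fully open).
Only numpy, scipy, OpenCV 4.12 (cv2) and the standard library are available. Lean on these libraries where they do the work, as an engineer would, in place of code of your own. Each camera call takes 0.05 s, during which the arm holds its last target.

### The job

Swing the door on top of the grey winch control cabinet open by its handle until it stands about upright or beyond, flip the safety catch inside up clear of the lever, then pull the lever towards the front of the cabinet as far as it goes. It springs back if let go, so finish while the gripper is still holding it there; leave the door open, the catch up and the things around the cabinet where they stand.

Things in the scene. Friction and masses are not known exactly. Their poses are not given: they have to be found in the camera images.
- cabinet: grey steel control cabinet fixed on the bench: open-topped box 240 (x) x 190 (y) x 140 mm high, 5 mm walls, a flat door over its top. Origin: centre of its underside; z up, front (white plate) faces -x, left is +y; stands level, turned up to 0.35 rad about z. A deck inside, 30 mm above the bench, carries lever and catch. Positions given below as cabinet (x, y, z) are in this frame
- door (a joint): angle of the door over the cabinet's top, rad: 0 shut, 1.57 upright, 1.8 its stop; up to 0.12 at the start. Hinged along the cabinet's right (-y) top edge: its left edge rises and swings over to the right. 240 x 190 mm, 9 mm thick, about 0.45 kg; its stiff hinge (0.75 Nm) holds it wherever it is left; up to 9 N at the handle moves it
- door_handle (a point): middle of the door's black bar handle: round bar 12 mm thick, 100 mm long, parallel to the hinge line, 40 mm above the door's upper face, on a leg at each end; 170 mm from the hinge line along the door and 49 mm off it squarely (shut: cabinet (0, 75, 189) mm). The bar can turn between gripping fingers. The door's free edge is 20 mm beyond it
- door_hinge (a point): middle of the door's hinge line: cabinet frame (0, -95, 140) mm; the line is parallel to the cabinet's x axis
- catch (a joint): angle of the safety catch, rad: 0 (up to 0.1 at the start) = its arm lies level across the front of the lever and blocks it; turns about an axis parallel to the cabinet's x axis, the arm swinging up and over to the left (+y); 1.57 = arm upright, 1.75 its stop; clear of the lever from 1.1. Light friction (0.05 Nm) holds it wherever it is left
- catch_tab (a point): tip of the catch's thumb tab: a steel plate 6 mm thick, 16 mm wide (along x), flat sides facing left and right, standing up from the pivot to 45 mm from the axis; at catch angle 0 it leans 0.35 rad to the right and the tip is at cabinet (-20, 20, 117) mm. Pushing it to the left (+y) turns the arm up with it; about 1.5 N
- catch_pivot (a point): point on the catch's axis below the tab: cabinet (-20, 35, 75) mm. The catch's arm is a steel bar 10 mm (x) by 12 mm that reaches 75 mm to the right of the axis at catch angle 0, its middle at cabinet x = 3 mm
- lever (a joint): angle of the lever, rad: 0 = at rest, leaning 0.4 rad to the back (+x); 0.8 = its stop, leaning 0.4 rad to the front (-x). Axis parallel to the cabinet's y axis through cabinet (0, -30, 35) mm. A spring drives it back to 0 when let go; pulling at the grip takes about 3 N at first, 6 N at the stop. While the catch lies across, it moves under 0.1
- lever_grip (a point): middle of the lever's black cross grip: a bar 16 mm thick, 62 mm long, along the cabinet's y axis, across the top of a steel stirrup (legs 8 mm thick, 46 mm apart inside, 22 mm open below the bar) on the lever rod; 80 mm from the lever's axis; at rest at cabinet (31, -30, 109) mm, at the stop (-31, -30, 109), between them up to z = 115; it can turn between gripping fingers
- beaker: clear glass beaker, 72 mm across, 90 mm tall, standing left of the cabinet; a bystander, origin under its centre
- small_beaker: clear glass beaker, 56 mm across, 65 mm tall, left of the cabinet; a bystander, origin under its centre
- measuring_cylinder: clear plastic measuring cylinder, 205 mm tall, foot 64 mm across, beyond the cabinet; a bystander, origin under its centre
- bottle: silvery bottle, 64 mm across, 180 mm tall, white cap, beyond the cabinet; a bystander, origin under its centre
- wrench: steel wrench 160 mm long, lying along the left side of the cabinet; a bystander
- tape_roll: roll of grey strap, 90 mm across, 30 mm high, lying flat right of the cabinet; a bystander, origin under its centre
- sample_jar: clear jar, 54 mm across, 60 mm tall, right of the cabinet; a bystander, origin under its centre

How it is judged:
By the outcome, as a careful person would: the job done as asked, in the order asked, and still so for the second after the job is handed in, while the arm keeps its last pose, push and grip.
It also fails if it takes over 59 s, if anything falls off the work surface, if the arm or the gripper's body presses on something with over 40 N, if the wrist force passes 120 N, or if a joint passes its speed limit or range.

## Working session

There is one attempt and no reset: what is moved stays moved. The work goes in short steps, Python scripts to look and compute and a tool call to move; the robot and the scene stay as the last step left them, time stands still between calls to the robot, and variables do not carry over. Pictures are saved under pics/ and viewed, and the job is handed in when it is done.

Besides the shell and the picture viewer there is one more tool, called in YAML: its name, and indented under it one key for each argument. servo_tool: Moves the arm, as the interface text tells. Its arguments: {"type":"object","properties":{"motion":{"type":"array"},"squeeze":{"type":"number"}},"required":["motion"]}

```bash
ls; mkdir -p pics; cat > h.py <<'E'
import numpy as np, cv2
from scipy.spatial.transform import Rotation as R
from rig import ctrl, capture, get_calibration, ticket, search_frame, outline_of
def world(cam,depth,uv,cal=None):
    c=cal or get_calibration(cam);K=np.array(c["camera_matrix"]);T=np.array(c["T"])
    uv=np.atleast_2d(uv);d=depth[uv[:,1].astype(int),uv[:,0].astype(int)]
    p=np.c_[(uv[:,0]-K[0,2])/K[0,0]*d,(uv[:,1]-K[1,2])/K[1,1]*d,d]
    return p@T[:3,:3].T+T[:3,3]
def cloud(cam,depth,mask=None,cal=None):
    m=depth>0
    if mask is not None:m&=mask
    v,u=np.nonzero(m);return world(cam,depth,np.c_[u,v],cal),np.c_[u,v]
def proj(cam,P):
    c=get_calibration(cam);K=np.array(c["camera_matrix"]);T=np.array(c["T"])
    q=(np.atleast_2d(P)-T[:3,3])@T[:3,:3];return q[:,:2]/q[:,2:]*[K[0,0],K[1,1]]+K[:2,2]
def save(n,im):cv2.imwrite(f"pics/{n}.png",cv2.cvtColor(im,cv2.COLOR_RGB2BGR))
E
python3 - <<'E'
from h import *
s=ctrl.sense();print({k:np.round(v,3).tolist() for k,v in s.items()},ctrl.hold_point_z)
for n in("scene","top"):
    im,d=capture(n);save(n+"0",im);np.savez(n+"0",im=im,d=d)
    print(n,np.round(get_calibration(n)["T"],3).tolist(),(d>0).mean())
    for l in("cabinet","door","door_handle"):
        for r in search_frame(n,l)[:2]:print(l,np.round(r["bbox"]),round(r["score"],2))
E
```

```text
pics
{'time_s': 0.0, 'joints': [0.925, 0.313, 1.498, 0.0, 1.331, -0.223], 'dq': [0.0, 0.0, 0.001, 0.002, -0.0, 0.0], 'tau': [-0.001, -41.226, -25.974, -0.0, 0.004, 0.0], 'eef_pos': [215.252, 478.559, 230.735], 'ee_rot': [-0.0, 0.21, 0.978, -0.001], 'force': [-0.56, -0.222, -0.703], 'wrist_torque': [0.037, -0.045, -0.027], 'grip_width': 0.997} 18.700000000000003
scene [[0.251, 0.569, -0.784, 1354.027], [0.968, -0.144, 0.205, -189.35], [0.003, -0.81, -0.587, 711.968], [0.0, 0.0, 0.0, 1.0]] 0.995890625
cabinet [306. 150. 394. 254.] 0.75
door [308. 147. 396. 211.] 0.91
door_handle [310. 148. 398. 209.] 0.95
top [[-0.03, -0.997, 0.069, 544.179], [-0.999, 0.032, 0.021, 24.829], [-0.023, -0.069, -0.997, 952.015], [0.0, 0.0, 0.0, 1.0]] 0.99592578125
cabinet [253. 175. 355. 303.] 0.7
door [252. 178. 350. 304.] 0.73
door_handle [253. 178. 351. 306.] 0.6
```

View pics/scene0.png

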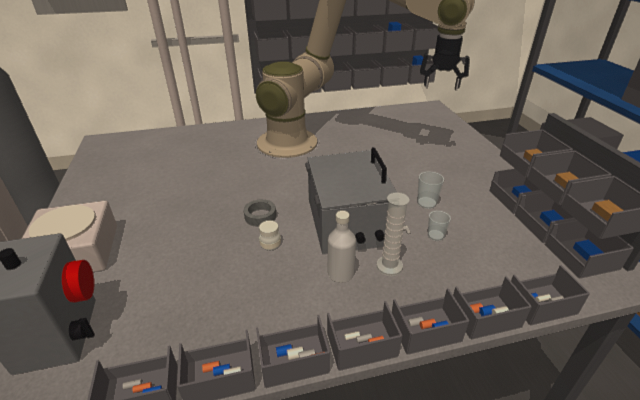

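View pics/top0.png

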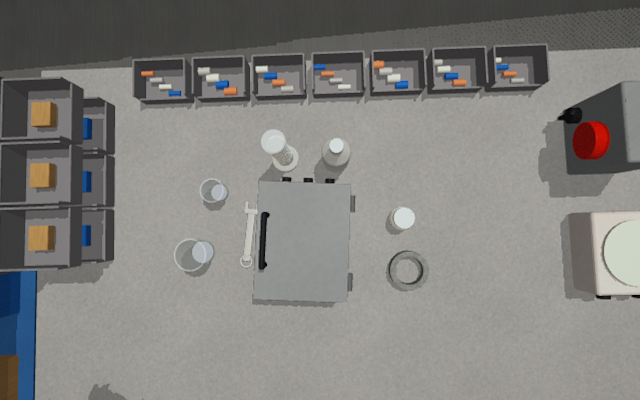

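```bash
python3 - <<'E'
from h import *
z=np.load("top0.npz");d=z["d"];im=z["im"]
P,uv=cloud("top",d)
x0,y0,x1,y1=252,175,357,306
m=(uv[:,0]>=x0)&(uv[:,0]<=x1)&(uv[:,1]>=y0)&(uv[:,1]<=y1)&(P[:,2]>140)&(P[:,2]<178)
Q=P[m];print(len(Q))
for lo in range(140,180,4):print(lo,((Q[:,2]>=lo)&(Q[:,2]<lo+4)).sum(),end=' ')
# plane fit
A=np.c_[Q[:,:2],np.ones(len(Q))];w=np.ones(len(Q),bool)
for _ in range(6):
    c=np.linalg.lstsq(A[w],Q[w,2],rcond=None)[0];w=abs(A@c-Q[:,2])<2.5
print(c,w.sum())
r=cv2.minAreaRect(Q[w][:,:2].astype(np.float32));print(r);print(cv2.boxPoints(r))
np.save("doorpts",Q[w])
# handle
m=(uv[:,0]>=x0)&(uv[:,0]<=x1)&(uv[:,1]>=185)&(uv[:,1]<=y1)&(P[:,2]>180)&(P[:,2]<225)
H=P[m];H=H[(H[:,2]-(np.c_[H[:,:2],np.ones(len(H))]@c))>36];print(len(H),H.mean(0),H.min(0),H.max(0));r=cv2.minAreaRect(H[:,:2].astype(np.float32));print(r)
for l in ("beaker","small_beaker","measuring_cylinder","bottle","wrench","tape_roll","sample_jar"):
  pass
E
```

```text
10835
140 63 144 807 148 5697 152 4084 156 171 160 2 164 3 168 4 172 1 176 3 [2.58352257e-03 3.37325831e-02 1.47218164e+02] 9922
((507.832275390625, 83.11737060546875), (198.0068359375, 239.76669311523438), 86.03508758544922)
[[381.39023    -7.3596954]
 [620.58307   -23.938492 ]
 [634.2743    173.59444  ]
 [395.08148   190.17323  ]]
360 [513.45471969 159.63904927 198.54486647] [459.18919993 151.33118889 191.1062162 ] [567.91092762 168.72939769 203.86318353]
((513.5943603515625, 160.35145568847656), (12.476502418518066, 109.02406311035156), 86.3602523803711)
```

```bash
python3 - <<'E'
from h import *
z=np.load("scene0.npz");d=z["d"]
P,uv=cloud("scene",d)
m=(uv[:,0]>=300)&(uv[:,0]<=400)&(uv[:,1]>=140)&(uv[:,1]<=255)&(P[:,2]>140)&(P[:,2]<178)&(P[:,0]<620)
Q=P[m];A=np.c_[Q[:,:2],np.ones(len(Q))];w=np.ones(len(Q),bool)
for _ in range(8):
    c=np.linalg.lstsq(A[w],Q[w,2],rcond=None)[0];w=abs(A@c-Q[:,2])<2.5
r=cv2.minAreaRect(Q[w][:,:2].astype(np.float32));print(c,w.sum(),r,cv2.boxPoints(r))
m=(uv[:,0]>=340)&(uv[:,0]<=400)&(uv[:,1]>=140)&(uv[:,1]<=200)
H=P[m];h=H[:,2]-(np.c_[H[:,:2],np.ones(len(H))]@c);H=H[(h>30)&(h<60)];H=H[(H[:,2]<240)]
print(len(H),np.median(H,0),H.min(0),H.max(0),cv2.minAreaRect(H[:,:2].astype(np.float32)))
E
```

```text
[1.58832014e-03 3.23538561e-02 1.48778545e+02] 3341 ((506.6982116699219, 84.00780487060547), (197.82826232910156, 237.578369140625), 86.17288208007812) [[381.57178    -6.7570267]
 [618.62036   -22.614464 ]
 [631.82465   174.77264  ]
 [394.77606   190.63007  ]]
240 [566.02993847 154.62494334 201.04055307] [463.59780924 111.91384155 185.44093998] [711.45277168 169.75500521 207.55008618] ((587.966064453125, 151.08395385742188), (32.521575927734375, 249.32684326171875), 78.68310546875)
```

```bash
python3 - <<'E'
from h import *
z=np.load("scene0.npz");im=z["im"];d=z["d"]
save("crop0",cv2.resize(im[0:170,220:500],None,fx=2.8,fy=2.8,interpolation=cv2.INTER_CUBIC))
P,uv=cloud("scene",d)
# arm points: not on bench/backdrop: print cloud rows within robot region
D=np.zeros((400,640,3));D[uv[:,1],uv[:,0]]=P
for (u,v) in [(285,140),(285,110),(282,75),(270,98),(310,72),(320,40),(330,5),(400,8),(430,12),(453,10),(448,45),(448,60),(430,75),(462,72),(445,30)]:print((u,v),D[v,u].round())
im,d=capture("wrist");save("wrist0",im);print(np.round(get_calibration("wrist")["T"],2).tolist())
E
```

```text
(285, 140) [ 73. -14.  49.]
(285, 110) [105. -12. 175.]
(282, 75) [ 62.  -8. 276.]
(270, 98) [ 81. -55. 211.]
(310, 72) [-60. 110. 238.]
(320, 40) [-121.  163.  330.]
(330, 5) [-101.  194.  447.]
(400, 8) [-619.  680.  325.]
(430, 12) [228. 399. 477.]
(453, 10) [273. 444. 488.]
(448, 45) [250. 461. 388.]
(448, 60) [233. 480. 339.]
(430, 75) [-610.  889.  -15.]
(462, 72) [-1436.  1616.  -319.]
(445, 30) [237. 451. 428.]
[[0.41, 0.87, 0.28, 144.06], [0.91, -0.39, -0.12, 509.4], [-0.0, 0.3, -0.95, 373.98], [0.0, 0.0, 0.0, 1.0]]
```

View pics/crop0.png

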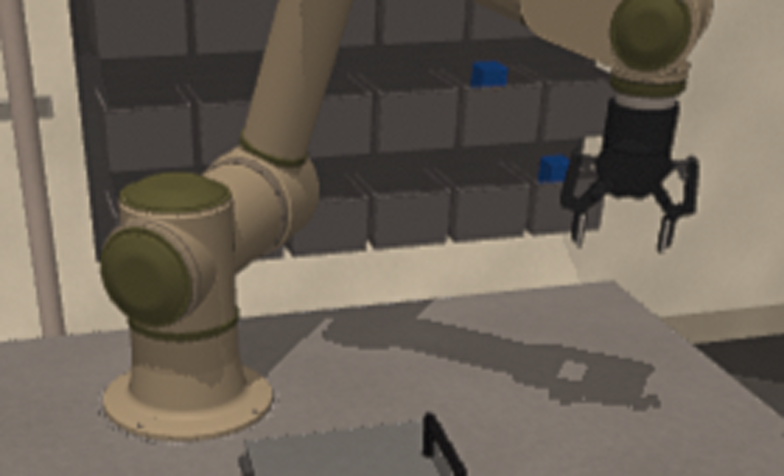

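```bash
cat >> h.py <<'E'
C0=np.array([508.3,86.3,0.]);YAW=-0.069
def cab(p):
    return C0+R.from_euler('z',YAW).apply(np.array(p,float))
def pose():
    s=ctrl.sense();q=s["ee_rot"];return np.array(s["eef_pos"]),R.from_quat([q[1],q[2],q[3],q[0]])
def rot(yaxis_az,tiltvec=(0,0,0)):
    # tool down, tool y at azimuth (world)
    y=np.array([np.cos(yaxis_az),np.sin(yaxis_az),0]);z=np.array([0,0,-1.]);x=np.cross(y,z)
    return R.from_rotvec(tiltvec)*R.from_matrix(np.c_[x,y,z])
def rows(targets,hand,start=None,pr=True):
    """targets: list of (pos,R); one row each; prints row deltas"""
    import json
    p,r=start or pose();out=[]
    for (tp,tr) in targets:
        d=r.inv().apply(tp-p)/50;w=(r.inv()*tr).as_rotvec()/np.radians(10)
        out.append({"dr":np.round(w,2).tolist(),"delta_pos":np.round(d,2).tolist(),"hand":hand});p,r=tp,tr
    print(json.dumps(out));return out
def lin(tp,tr,n,start=None):
    p,r=start or pose();w=(r.inv()*tr).as_rotvec()
    return [(p+(tp-p)*k/n,r*R.from_rotvec(w*k/n)) for k in range(1,n+1)]
E
python3 - <<'E'
from h import *
print(cab([0,73,195]))
rows(lin(np.array([513.5,160,290]),rot(np.pi/2+YAW),12),1)
E
```

```text
[513.33300409 159.12629243 195.        ]
[{"dr": [-0.0, -0.0, -0.17], "delta_pos": [-0.67, -0.28, -0.1], "hand": 1}, {"dr": [-0.0, -0.0, -0.17], "delta_pos": [-0.66, -0.3, -0.1], "hand": 1}, {"dr": [-0.0, -0.0, -0.17], "delta_pos": [-0.65, -0.32, -0.1], "hand": 1}, {"dr": [-0.0, -0.0, -0.17], "delta_pos": [-0.64, -0.34, -0.1], "hand": 1}, {"dr": [-0.0, -0.0, -0.17], "delta_pos": [-0.63, -0.36, -0.1], "hand": 1}, {"dr": [-0.0, -0.0, -0.17], "delta_pos": [-0.62, -0.38, -0.1], "hand": 1}, {"dr": [-0.0, -0.0, -0.17], "delta_pos": [-0.61, -0.39, -0.1], "hand": 1}, {"dr": [-0.0, -0.0, -0.17], "delta_pos": [-0.6, -0.41, -0.1], "hand": 1}, {"dr": [-0.0, -0.0, -0.17], "delta_pos": [-0.59, -0.43, -0.1], "hand": 1}, {"dr": [-0.0, -0.0, -0.17], "delta_pos": [-0.57, -0.45, -0.1], "hand": 1}, {"dr": [-0.0, -0.0, -0.17], "delta_pos": [-0.56, -0.46, -0.1], "hand": 1}, {"dr": [-0.0, -0.0, -0.17], "delta_pos": [-0.55, -0.48, -0.1], "hand": 1}]
```

servo_tool:
  motion:
    - {"dr": [0, 0, -0.17], "delta_pos": [-0.67, -0.28, -0.1], "hand": 1}
    - {"dr": [0, 0, -0.17], "delta_pos": [-0.66, -0.3, -0.1], "hand": 1}
    - {"dr": [0, 0, -0.17], "delta_pos": [-0.65, -0.32, -0.1], "hand": 1}
    - {"dr": [0, 0, -0.17], "delta_pos": [-0.64, -0.34, -0.1], "hand": 1}
    - {"dr": [0, 0, -0.17], "delta_pos": [-0.63, -0.36, -0.1], "hand": 1}
    - {"dr": [0, 0, -0.17], "delta_pos": [-0.62, -0.38, -0.1], "hand": 1}
    - {"dr": [0, 0, -0.17], "delta_pos": [-0.61, -0.39, -0.1], "hand": 1}
    - {"dr": [0, 0, -0.17], "delta_pos": [-0.6, -0.41, -0.1], "hand": 1}
    - {"dr": [0, 0, -0.17], "delta_pos": [-0.59, -0.43, -0.1], "hand": 1}
    - {"dr": [0, 0, -0.17], "delta_pos": [-0.57, -0.45, -0.1], "hand": 1}
    - {"dr": [0, 0, -0.17], "delta_pos": [-0.56, -0.46, -0.1], "hand": 1}
    - {"dr": [0, 0, -0.17], "delta_pos": [-0.55, -0.48, -0.1], "hand": 1}
    - {"dr": [0, 0, 0], "delta_pos": [0, 0, 0], "hand": 1}
  squeeze: 30

```text
time_s: 2.08
eef_pos: [524.0, 151.8, 293.0]
ee_rot: [0.0, 0.027, 1.0, 0.0]
force: [-0.1, 0.3, -0.0]
grip_width: 0.997
```

```bash
python3 - <<'E'
from h import *
p,r=pose();print(p,r.as_quat())
cal=get_calibration("wrist");im,d=capture("wrist");save("wrist1",im)
for l in("door_handle",):
    for q in search_frame("wrist",l)[:2]:print(l,np.round(q["bbox"]),round(q["score"],2))
P,uv=cloud("wrist",d,None,cal)
m=(P[:,2]>189)&(P[:,2]<206)&(P[:,0]>440)&(P[:,0]<590)&(P[:,1]>120)&(P[:,1]<200)
H=P[m];print(len(H),H.mean(0),np.percentile(H,[2,98],axis=0),cv2.minAreaRect(H[:,:2].astype(np.float32)))
E
```

```text
[523.96846402 151.75143861 293.04754014] [2.67540248e-02 9.99641997e-01 9.18980883e-05 3.02381049e-04]
door_handle [146.  39. 358. 282.] 0.72
door_handle [404. 203. 448. 249.] 0.33
1709 [507.4503709  159.52452799 199.33689077] [[458.61470871 151.6794257  195.52557595]
 [562.10063103 167.01628854 201.55978364]] ((511.5154724121094, 159.4330291748047), (11.986002922058105, 110.51872253417969), 86.14212036132812)
```

View pics/wrist1.png

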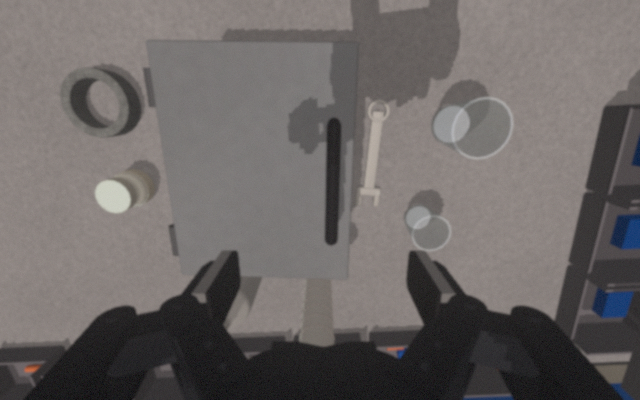

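```bash
python3 - <<'E'
from h import *
t=lin(np.array([512.5,159.5,190]),rot(np.pi/2+YAW),5)
rows(t+lin(np.array([512.5,159.5,178]),rot(np.pi/2+YAW),2,t[-1]),1)
E
```

```text
[{"dr": [0.0, 0.0, 0.02], "delta_pos": [0.04, 0.02, 0.41], "hand": 1}, {"dr": [0.0, 0.0, 0.02], "delta_pos": [0.04, 0.02, 0.41], "hand": 1}, {"dr": [0.0, 0.0, 0.02], "delta_pos": [0.04, 0.02, 0.41], "hand": 1}, {"dr": [0.0, 0.0, 0.02], "delta_pos": [0.04, 0.02, 0.41], "hand": 1}, {"dr": [0.0, 0.0, 0.02], "delta_pos": [0.04, 0.02, 0.41], "hand": 1}, {"dr": [-0.0, -0.0, 0.0], "delta_pos": [-0.0, 0.0, 0.12], "hand": 1}, {"dr": [-0.0, -0.0, -0.0], "delta_pos": [-0.0, 0.0, 0.12], "hand": 1}]
```

servo_tool:
  motion:
    - {"dr": [0, 0, 0.02], "delta_pos": [0.04, 0.02, 0.41], "hand": 1}
    - {"dr": [0, 0, 0.02], "delta_pos": [0.04, 0.02, 0.41], "hand": 1}
    - {"dr": [0, 0, 0.02], "delta_pos": [0.04, 0.02, 0.41], "hand": 1}
    - {"dr": [0, 0, 0.02], "delta_pos": [0.04, 0.02, 0.41], "hand": 1}
    - {"dr": [0, 0, 0.02], "delta_pos": [0.04, 0.02, 0.41], "hand": 1}
    - {"dr": [0, 0, 0], "delta_pos": [0, 0, 0.08], "hand": 1}
    - {"dr": [0, 0, 0], "delta_pos": [0, 0, 0], "hand": 1}

```text
time_s: 3.05
eef_pos: [507.9, 165.8, 185.1]
ee_rot: [0.001, 0.031, 1.0, 0.001]
force: [-0.1, -0.3, 0.0]
grip_width: 0.998
```

servo_tool:
  motion:
    - {"dr": [0, 0, 0.04], "delta_pos": [-0.09, -0.12, 0.14], "hand": 1}
    - {"dr": [0, 0, 0], "delta_pos": [0, 0, 0], "hand": 1}

```text
time_s: 3.3
eef_pos: [512.7, 159.4, 178.8]
ee_rot: [0.002, 0.035, 0.999, 0.001]
force: [0.2, -0.0, -0.7]
grip_width: 1.004
```

servo_tool:
  motion:
    - {"dr": [0, 0, 0], "delta_pos": [0, 0, 0], "hand": 0}
    - {"dr": [0, 0, 0], "delta_pos": [0, 0, 0], "hand": 0}
    - {"dr": [0, 0, 0], "delta_pos": [0, 0, 0], "hand": 0}
    - {"dr": [0, 0, 0], "delta_pos": [0, 0, 0], "hand": 0}
    - {"dr": [0, 0, 0], "delta_pos": [0, 0, 0], "hand": 0}
    - {"dr": [0, 0, 0], "delta_pos": [0, 0, 0], "hand": 0}
  squeeze: 30

```text
time_s: 4.05
eef_pos: [513.2, 160.1, 179.6]
ee_rot: [0.003, 0.035, 0.999, 0.002]
force: [0.5, 0.4, -1.2]
grip_width: 0.125
```

```bash
cat >> h.py <<'E'
def bar(q):
    return np.array([-95+170*np.cos(q)-49*np.sin(q),140+170*np.sin(q)+49*np.cos(q)])
def estq(p,r,hp=17.):
    g=p-r.apply([0,0,hp]);c=R.from_euler('z',-YAW).apply(g-C0)
    a=np.arctan2(c[2]-140,c[1]+95);return a-np.arctan2(49,170),np.hypot(c[2]-140,c[1]+95),c
def arc(qs,qstart,tiltmax,hp=17.,xc=None):
    p,r=pose();ex=R.from_euler('z',YAW).apply([1,0,0]);T=[]
    if xc is None: xc=estq(p,r,hp)[2][0]
    for q in qs:
        rr=R.from_rotvec(ex*tiltmax*np.clip(q/1.7,0,1))*rot(np.pi/2+YAW)
        b=bar(q);T.append((cab([xc,b[0],b[1]])+rr.apply([0,0,hp]),rr))
    return T
E
python3 - <<'E'
from h import *
p,r=pose();print(estq(p,r),np.hypot(170,49))
rows(arc(np.linspace(.09,.6,8),.034,.6),0)
E
```

```text
(np.float64(0.04284893971324688), np.float64(178.1336835376321), array([ -0.33083055,  73.89490193, 196.6226219 ])) 176.92088627406318
[{"dr": [-0.16, 0.03, -0.0], "delta_pos": [0.0, -0.07, -0.15], "hand": 0}, {"dr": [-0.15, 0.0, 0.0], "delta_pos": [-0.0, -0.09, -0.24], "hand": 0}, {"dr": [-0.15, -0.0, 0.0], "delta_pos": [0.0, -0.1, -0.24], "hand": 0}, {"dr": [-0.15, 0.0, 0.0], "delta_pos": [-0.0, -0.11, -0.23], "hand": 0}, {"dr": [-0.15, 0.0, -0.0], "delta_pos": [-0.0, -0.12, -0.22], "hand": 0}, {"dr": [-0.15, 0.0, 0.0], "delta_pos": [-0.0, -0.13, -0.22], "hand": 0}, {"dr": [-0.15, -0.0, 0.0], "delta_pos": [0.0, -0.14, -0.21], "hand": 0}, {"dr": [-0.15, -0.0, -0.0], "delta_pos": [-0.0, -0.15, -0.2], "hand": 0}]
```

servo_tool:
  motion:
    - {"dr": [-0.15, 0, 0], "delta_pos": [0, -0.07, -0.15], "hand": 0}
    - {"dr": [-0.15, 0, 0], "delta_pos": [0, -0.09, -0.24], "hand": 0}
    - {"dr": [-0.15, 0, 0], "delta_pos": [0, -0.1, -0.24], "hand": 0}
    - {"dr": [-0.15, 0, 0], "delta_pos": [0, -0.11, -0.23], "hand": 0}
    - {"dr": [-0.15, 0, 0], "delta_pos": [0, -0.12, -0.22], "hand": 0}
    - {"dr": [-0.15, 0, 0], "delta_pos": [0, -0.13, -0.22], "hand": 0}
    - {"dr": [-0.15, 0, 0], "delta_pos": [0, -0.14, -0.21], "hand": 0}
    - {"dr": [-0.15, 0, 0], "delta_pos": [0, -0.15, -0.2], "hand": 0}

```text
time_s: 5.05
eef_pos: [509.9, 112.7, 259.1]
ee_rot: [0.007, 0.033, 0.992, 0.12]
force: [3.7, 9.9, -1.2]
grip_width: 0.125
```

```bash
python3 - <<'E'
from h import *
p,r=pose();print(p,r.as_quat(),ctrl.sense()["force"],estq(p,r))
E
```

```text
[509.87313396 112.67109668 259.07383788] [0.03318833 0.99220842 0.11985819 0.00741636] [ 3.72735303  9.89461651 -1.2420034 ] (np.float64(0.5766707386260582), np.float64(179.3247960887615), array([ -0.35509626,  22.36477507, 275.58352431]))
```

```bash
python3 - <<'E'
from h import *
rows(arc(np.linspace(.65,1.2,8),.57,.6,xc=0),0)
E
```

```text
[{"dr": [0.06, 0.04, 0.02], "delta_pos": [-0.01, -0.2, -0.18], "hand": 0}, {"dr": [-0.16, 0.0, 0.0], "delta_pos": [-0.0, -0.18, -0.21], "hand": 0}, {"dr": [-0.16, -0.0, 0.0], "delta_pos": [-0.0, -0.19, -0.2], "hand": 0}, {"dr": [-0.16, -0.0, -0.0], "delta_pos": [0.0, -0.2, -0.19], "hand": 0}, {"dr": [-0.16, 0.0, 0.0], "delta_pos": [0.0, -0.21, -0.17], "hand": 0}, {"dr": [-0.16, 0.0, 0.0], "delta_pos": [-0.0, -0.22, -0.16], "hand": 0}, {"dr": [-0.16, 0.0, -0.0], "delta_pos": [0.0, -0.22, -0.15], "hand": 0}, {"dr": [-0.16, -0.0, 0.0], "delta_pos": [-0.0, -0.23, -0.14], "hand": 0}]
```

servo_tool:
  motion:
    - {"dr": [0, 0.03, 0.02], "delta_pos": [0, -0.2, -0.18], "hand": 0}
    - {"dr": [-0.16, 0, 0], "delta_pos": [0, -0.18, -0.21], "hand": 0}
    - {"dr": [-0.16, 0, 0], "delta_pos": [0, -0.19, -0.2], "hand": 0}
    - {"dr": [-0.16, 0, 0], "delta_pos": [0, -0.2, -0.19], "hand": 0}
    - {"dr": [-0.16, 0, 0], "delta_pos": [0, -0.21, -0.17], "hand": 0}
    - {"dr": [-0.16, 0, 0], "delta_pos": [0, -0.22, -0.16], "hand": 0}
    - {"dr": [-0.16, 0, 0], "delta_pos": [0, -0.22, -0.15], "hand": 0}
    - {"dr": [-0.16, 0, 0], "delta_pos": [0, -0.23, -0.14], "hand": 0}

```text
time_s: 6.05
eef_pos: [503.6, 20.1, 305.2]
ee_rot: [0.012, 0.03, 0.972, 0.232]
force: [2.5, 5.5, 2.8]
grip_width: 0.122
```

```bash
python3 - <<'E'
from h import *
p,r=pose();print(p,ctrl.sense()["force"],estq(p,r))
rows(arc(np.linspace(1.26,1.74,8),.57,.6,xc=0),0)
E
```

```text
[503.56141342  20.07519597 305.24864888] [2.49406666 5.47170405 2.83610387] (np.float64(1.1747257743912258), np.float64(181.62036466837182), array([-2.73413512e-01, -7.40799739e+01,  3.20411500e+02]))
[{"dr": [0.14, 0.04, 0.05], "delta_pos": [-0.0, -0.32, -0.08], "hand": 0}, {"dr": [-0.14, -0.0, -0.0], "delta_pos": [-0.0, -0.21, -0.1], "hand": 0}, {"dr": [-0.14, 0.0, 0.0], "delta_pos": [0.0, -0.22, -0.09], "hand": 0}, {"dr": [-0.14, 0.0, -0.0], "delta_pos": [-0.0, -0.22, -0.08], "hand": 0}, {"dr": [-0.14, -0.0, -0.0], "delta_pos": [0.0, -0.22, -0.07], "hand": 0}, {"dr": [-0.14, -0.0, 0.0], "delta_pos": [0.0, -0.23, -0.06], "hand": 0}, {"dr": [-0.14, 0.0, -0.0], "delta_pos": [-0.0, -0.23, -0.05], "hand": 0}, {"dr": [-0.06, -0.0, -0.0], "delta_pos": [0.0, -0.24, -0.04], "hand": 0}]
```

servo_tool:
  motion:
    - {"dr": [0, 0.03, 0.04], "delta_pos": [0, -0.26, -0.08], "hand": 0}
    - {"dr": [-0.14, 0, 0], "delta_pos": [0, -0.22, -0.1], "hand": 0}
    - {"dr": [-0.14, 0, 0], "delta_pos": [0, -0.22, -0.09], "hand": 0}
    - {"dr": [-0.14, 0, 0], "delta_pos": [0, -0.22, -0.08], "hand": 0}
    - {"dr": [-0.14, 0, 0], "delta_pos": [0, -0.22, -0.07], "hand": 0}
    - {"dr": [-0.14, 0, 0], "delta_pos": [0, -0.23, -0.06], "hand": 0}
    - {"dr": [-0.14, 0, 0], "delta_pos": [0, -0.2, -0.05], "hand": 0}
    - {"dr": [-0.06, 0, 0], "delta_pos": [0, -0.12, -0.03], "hand": 0}
    - {"dr": [0, 0, 0], "delta_pos": [0, 0, 0], "hand": 0}

```text
time_s: 7.18
eef_pos: [498.0, -63.8, 297.1]
ee_rot: [0.018, 0.027, 0.947, 0.319]
force: [1.7, 0.7, -2.0]
grip_width: 0.126
```

```bash
python3 - <<'E'
from h import *
p,r=pose();print(p,ctrl.sense()["force"],estq(p,r))
im,d=capture("scene");save("scene2",im[60:300,180:500].repeat(2,0).repeat(2,1))
im,d=capture("top");save("top2",im)
E
```

```text
[497.98369249 -63.81026847 297.0636626 ] [ 1.74305695  0.66327509 -2.0304154 ] (np.float64(1.6580579342179163), np.float64(182.8285953243569), array([-9.20327762e-02, -1.60753910e+02,  3.10595189e+02]))
```

View pics/scene2.png

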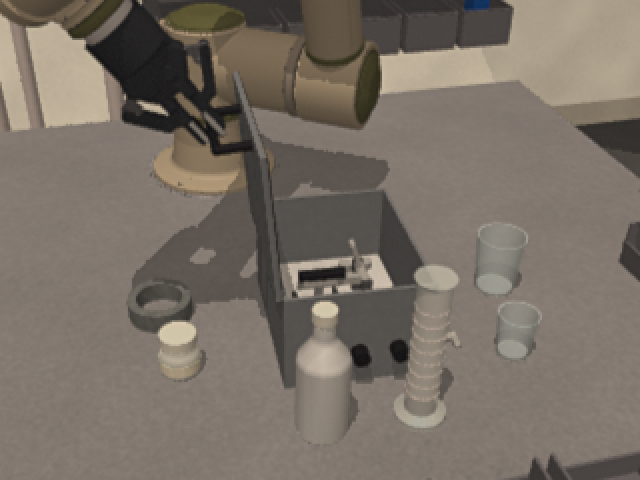

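View pics/top2.png

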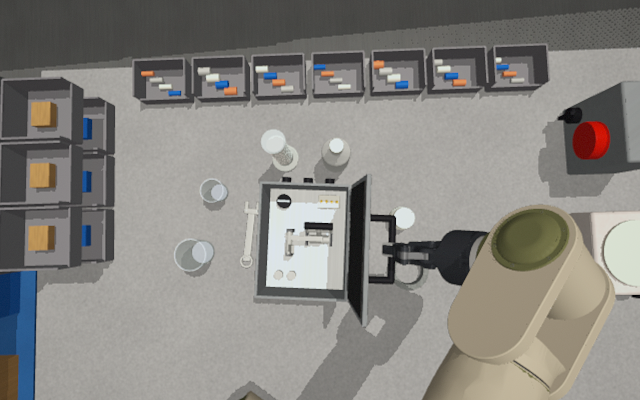

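servo_tool:
  motion:
    - {"dr": [0, 0, 0], "delta_pos": [0, -0.16, 0], "hand": 0}
    - {"dr": [0, 0, 0], "delta_pos": [0, -0.08, 0], "hand": 0}
    - {"dr": [0, 0, 0], "delta_pos": [0, 0, 0], "hand": 0.3}
    - {"dr": [0, 0, 0], "delta_pos": [0, 0, 0], "hand": 0.3}
    - {"dr": [0, 0, 0], "delta_pos": [0, 0, 0], "hand": 0.3}

```text
time_s: 7.9
eef_pos: [497.2, -72.7, 293.0]
ee_rot: [0.019, 0.024, 0.948, 0.318]
force: [-0.5, 0.5, -0.5]
grip_width: 0.301
```

servo_tool:
  motion:
    - {"dr": [0, 0, 0], "delta_pos": [0, 0, -0.2], "hand": 0.3}
    - {"dr": [0, 0, 0], "delta_pos": [0, 0, -0.5], "hand": 0.3}
    - {"dr": [0, 0, 0], "delta_pos": [0, 0, -0.5], "hand": 0.3}
    - {"dr": [0, 0, 0], "delta_pos": [0, 0, -0.4], "hand": 0.3}
    - {"dr": [0, 0, 0], "delta_pos": [0, 0, 0], "hand": 0.2}

```text
time_s: 8.52
eef_pos: [492.7, -123.3, 360.0]
ee_rot: [0.019, 0.024, 0.948, 0.317]
force: [-0.0, 0.2, -0.3]
grip_width: 0.199
```

```bash
python3 - <<'E'
from h import *
p,r=pose();print(p)
im,d=capture("top");save("top3",im);np.savez("top3",im=im,d=d)
save("top3c",cv2.resize(im[170:310,240:400],None,fx=5,fy=4.2,interpolation=cv2.INTER_CUBIC)[:600])
for l in("lever_grip","catch_tab","catch","lever","cabinet","door"):
    for q in search_frame("top",l)[:2]:print(l,np.round(q["bbox"]),round(q["score"],2))
P,uv=cloud("top",d)
# cabinet rim z~140
m=(uv[:,0]>=245)&(uv[:,0]<=352)&(uv[:,1]>=170)&(uv[:,1]<=306)&(abs(P[:,2]-140)<5)
Q=P[m];print(len(Q),np.median(Q[:,2]),cv2.minAreaRect(Q[:,:2].astype(np.float32)))
# predictions
for n,c in dict(tab=[-20,20,117],grip=[31,-30,115],armtip=[3,-40,81],piv=[-20,35,75]).items():print(n,cab(c).round(),proj("top",cab(c)).round(1))
# points in cabinet in cab frame higher than 60
m=(uv[:,0]>=265)&(uv[:,0]<=345)&(uv[:,1]>=190)&(uv[:,1]<=295)&(P[:,2]>90)&(P[:,2]<130)
c=R.from_euler('z',-YAW).apply(P[m]-C0)
for q,u in list(zip(c.round(),uv[m]))[::4]:print(q,u,end=';')
E
```

```text
[ 492.72298993 -123.25452046  360.03779892]
lever_grip [285. 234. 320. 254.] 0.65
lever_grip [299. 222. 335. 244.] 0.57
catch_tab [286. 236. 322. 254.] 0.85
catch [284. 233. 320. 255.] 0.74
lever [305. 223. 332. 242.] 0.95
lever [284. 234. 320. 253.] 0.22
cabinet [257. 171. 402. 327.] 0.6
door [347. 172. 403. 328.] 0.65
1106 139.3218828052713 ((508.0374755859375, 86.87863159179688), (191.81289672851562, 240.27792358398438), 86.00617218017578)
tab [490. 108. 117.] [[293.6 249.2]]
grip [537.  54. 115.] [[318.2 226. ]]
armtip [509.  46.  81.] [[322.8 238.7]]
piv [491. 123.  75.] [[288.7 247.6]]
[105.  91.  95.] [265 190];[ 38.   1. 110.] [304 222];[ 39.  -8. 108.] [308 222];[ 36.   0. 115.] [304 223];[ 36.  -8. 113.] [308 223];[ 37. -17. 115.] [312 223];[ 37. -25. 113.] [316 223];[ 37. -33. 110.] [320 223];[ 38. -42. 113.] [324 223];[ 38. -51. 110.] [328 223];[ 38. -59. 110.] [332 223];[ 34.  -6. 114.] [307 224];[ 35. -15. 116.] [311 224];[ 35. -23. 116.] [315 224];[ 35. -32. 116.] [319 224];[ 36. -40. 114.] [323 224];[ 36. -49. 116.] [327 224];[ 36. -57. 112.] [331 224];[ 32.  -4. 116.
[... 2423 characters left out ...]
[308 294];[-115.  -22.   97.] [312 294];[-116.  -30.   93.] [316 294];[-116.  -39.   91.] [320 294];[-115.  -56.   90.] [328 294];[-116.   66.  127.] [269 295];[-115.   58.  126.] [273 295];[-115.   50.  125.] [277 295];[-115.   41.  124.] [281 295];[-115.   33.  121.] [285 295];[-115.   25.  120.] [289 295];[-115.   17.  117.] [293 295];[-115.    9.  115.] [297 295];[-115.    1.  113.] [301 295];[-115.   -8.  114.] [305 295];[-116.  -16.  108.] [309 295];[-115.  -25.  108.] [313 295];[-115.  -33.  108.] [317 295];[-115.  -41.  104.] [321 295];[-115.  -50.  101.] [325 295];[-115.  -58.  100.] [329 295];[-115.  -67.  100.] [333 295];[-115.  -76.   95.] [337 295];[-115.  -84.   94.] [341 295];
```

View pics/top3c.png

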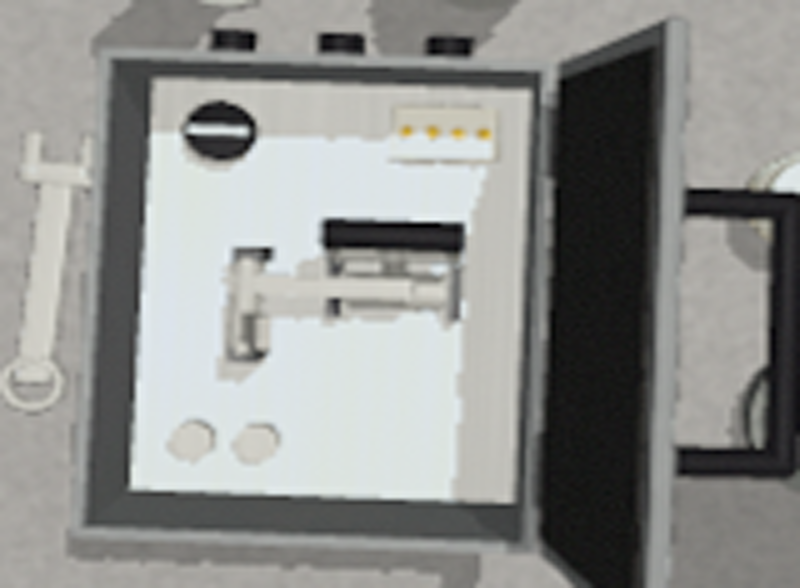

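```bash
sed -i 's/^C0=.*;YAW/C0=np.array([508.0,86.6,0.]);YAW/' h.py; python3 - <<'E'
from h import *
ra=rot(np.pi/2+YAW)
A=np.array([490,-70,440.]);B=cab([-30,-8,400])
t=lin(A,ra,8);t+=lin(B,ra,5,t[-1])
rows(t,0)
E
```

```text
[{"dr": [0.46, 0.01, 0.01], "delta_pos": [0.01, 0.23, -0.08], "hand": 0}, {"dr": [0.46, 0.01, 0.01], "delta_pos": [0.01, 0.22, -0.1], "hand": 0}, {"dr": [0.46, 0.01, 0.01], "delta_pos": [0.01, 0.21, -0.12], "hand": 0}, {"dr": [0.46, 0.01, 0.01], "delta_pos": [0.01, 0.2, -0.14], "hand": 0}, {"dr": [0.46, 0.01, 0.01], "delta_pos": [0.01, 0.19, -0.15], "hand": 0}, {"dr": [0.46, 0.01, 0.01], "delta_pos": [0.01, 0.17, -0.17], "hand": 0}, {"dr": [0.46, 0.01, 0.01], "delta_pos": [0.01, 0.16, -0.18], "hand": 0}, {"dr": [0.46, 0.01, 0.01], "delta_pos": [0.01, 0.15, -0.19], "hand": 0}, {"dr": [-0.0, -0.0, 0.0], "delta_pos": [0.09, 0.6, 0.16], "hand": 0}, {"dr": [-0.0, -0.0, 0.0], "delta_pos": [0.09, 0.6, 0.16], "hand": 0}, {"dr": [-0.0, -0.0, -0.0], "delta_pos": [0.09, 0.6, 0.16], "hand": 0}, {"dr": [-0.0, -0.0, 0.0], "delta_pos": [0.09, 0.6, 0.16], "hand": 0}, {"dr": [-0.0, -0.0, -0.0], "delta_pos": [0.09, 0.6, 0.16], "hand": 0}]
```

servo_tool:
  motion:
    - {"dr": [0.46, 0.01, 0.01], "delta_pos": [0.01, 0.1, -0.3], "hand": 0}
    - {"dr": [0.46, 0.01, 0.01], "delta_pos": [0.01, 0.15, -0.2], "hand": 0}
    - {"dr": [0.46, 0.01, 0.01], "delta_pos": [0.01, 0.21, -0.12], "hand": 0}
    - {"dr": [0.46, 0.01, 0.01], "delta_pos": [0.01, 0.2, -0.14], "hand": 0}
    - {"dr": [0.46, 0.01, 0.01], "delta_pos": [0.01, 0.19, -0.15], "hand": 0}
    - {"dr": [0.46, 0.01, 0.01], "delta_pos": [0.01, 0.17, -0.17], "hand": 0}
    - {"dr": [0.46, 0.01, 0.01], "delta_pos": [0.01, 0.16, -0.18], "hand": 0}
    - {"dr": [0.46, 0.01, 0.01], "delta_pos": [0.01, 0.15, -0.19], "hand": 0}
    - {"dr": [0, 0, 0], "delta_pos": [0.09, 0.6, 0], "hand": 0}
    - {"dr": [0, 0, 0], "delta_pos": [0.09, 0.6, 0.1], "hand": 0}
    - {"dr": [0, 0, 0], "delta_pos": [0.09, 0.6, 0.16], "hand": 0}
    - {"dr": [0, 0, 0], "delta_pos": [0.09, 0.5, 0.16], "hand": 0}
    - {"dr": [0, 0, 0], "delta_pos": [0.05, 0.2, 0.16], "hand": 0}
    - {"dr": [0, 0, 0], "delta_pos": [0, 0, 0], "hand": 0}

```text
time_s: 10.62
eef_pos: [476.0, 46.2, 416.4]
ee_rot: [-0.002, 0.031, 1.0, -0.006]
force: [0.6, -1.0, -0.9]
grip_width: 0.0
```

```bash
python3 - <<'E'
from h import *
ra=rot(np.pi/2+YAW);p,r=pose();print(p,r.as_quat())
B=cab([-30,-8,170]);print(B)
t=lin(cab([-30,-8,300]),ra,4);t+=lin(B,ra,5,t[-1]);
rows(t,0)
cal=get_calibration("wrist");im,d=capture("wrist");save("wrist4",im)
E
```

```text
[476.02160129  46.2249292  416.36566541] [ 0.03096291  0.99950244 -0.00572142 -0.00185386]
[477.51982458  80.68739429 170.        ]
[{"dr": [-0.02, -0.0, 0.01], "delta_pos": [0.0, 0.18, 0.58], "hand": 0}, {"dr": [-0.02, -0.0, 0.01], "delta_pos": [0.0, 0.18, 0.58], "hand": 0}, {"dr": [-0.02, -0.0, 0.01], "delta_pos": [0.0, 0.18, 0.58], "hand": 0}, {"dr": [-0.02, -0.0, 0.01], "delta_pos": [0.0, 0.17, 0.58], "hand": 0}, {"dr": [0.0, 0.0, 0.0], "delta_pos": [0.0, -0.0, 0.52], "hand": 0}, {"dr": [0.0, 0.0, 0.0], "delta_pos": [0.0, -0.0, 0.52], "hand": 0}, {"dr": [0.0, 0.0, -0.0], "delta_pos": [0.0, -0.0, 0.52], "hand": 0}, {"dr": [0.0, 0.0, -0.0], "delta_pos": [0.0, -0.0, 0.52], "hand": 0}, {"dr": [0.0, 0.0, -0.0], "delta_pos": [0.0, -0.0, 0.52], "hand": 0}]
```

View pics/wrist4.png

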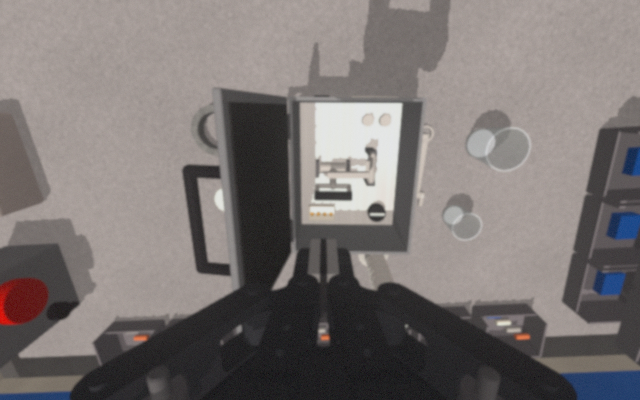

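servo_tool:
  motion:
    - {"dr": [-0.02, 0, 0.01], "delta_pos": [0, 0.18, 0.58], "hand": 0}
    - {"dr": [-0.02, 0, 0.01], "delta_pos": [0, 0.18, 0.58], "hand": 0}
    - {"dr": [-0.02, 0, 0.01], "delta_pos": [0, 0.18, 0.58], "hand": 0}
    - {"dr": [-0.02, 0, 0.01], "delta_pos": [0, 0.12, 0.58], "hand": 0}
    - {"dr": [0, 0, 0], "delta_pos": [0, 0, 0.52], "hand": 0}
    - {"dr": [0, 0, 0], "delta_pos": [0, 0, 0.52], "hand": 0}
    - {"dr": [0, 0, 0], "delta_pos": [0, 0, 0.52], "hand": 0}
    - {"dr": [0, 0, 0], "delta_pos": [0, 0, 0.45], "hand": 0}
    - {"dr": [0, 0, 0], "delta_pos": [0, 0, 0.2], "hand": 0}
    - {"dr": [0, 0, 0], "delta_pos": [0, 0, 0], "hand": 0}

```text
time_s: 11.92
eef_pos: [482.5, 69.8, 185.8]
ee_rot: [0.002, 0.04, 0.999, 0.0]
force: [-0.6, 0.3, -0.6]
grip_width: 0.001
```

```bash
python3 - <<'E'
from h import *
ra=rot(np.pi/2+YAW);p,r=pose();print(p,r.as_quat(),R.from_euler('z',-YAW).apply(p-C0))
t=lin(cab([-30,-8,91]),ra,5)
rows(t,0)
im,d=capture("scene");save("scene5",cv2.resize(im[60:260,250:450],None,fx=3,fy=3))
E
```

```text
[482.47253154  69.75242968 185.81630783] [4.04874888e-02 9.99178304e-01 2.22490178e-04 1.85220284e-03] [-24.30516429 -18.56747858 185.81630783]
[{"dr": [0.0, 0.0, -0.01], "delta_pos": [0.02, 0.04, 0.38], "hand": 0}, {"dr": [0.0, 0.0, -0.01], "delta_pos": [0.02, 0.04, 0.38], "hand": 0}, {"dr": [0.0, 0.0, -0.01], "delta_pos": [0.02, 0.04, 0.38], "hand": 0}, {"dr": [0.0, 0.0, -0.01], "delta_pos": [0.02, 0.04, 0.38], "hand": 0}, {"dr": [0.0, 0.0, -0.01], "delta_pos": [0.02, 0.04, 0.38], "hand": 0}]
```

View pics/scene5.png

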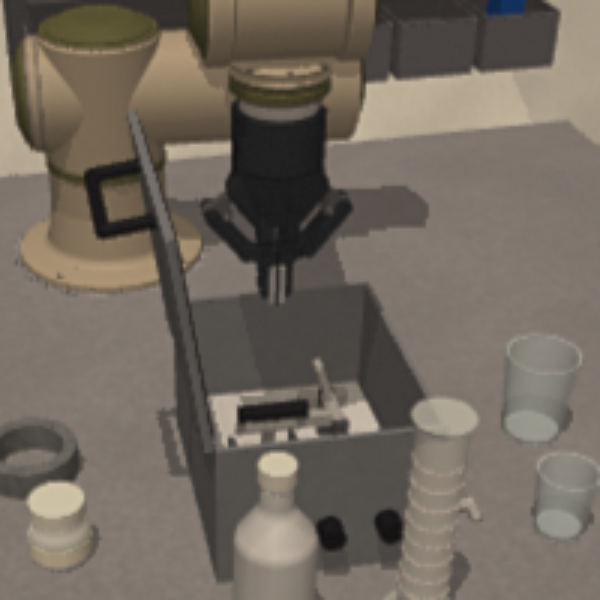

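servo_tool:
  motion:
    - {"dr": [0, 0, -0.03], "delta_pos": [0.1, 0.15, 0.2], "hand": 0}
    - {"dr": [0, 0, 0], "delta_pos": [0, 0, 0.38], "hand": 0}
    - {"dr": [0, 0, 0], "delta_pos": [0, 0, 0.45], "hand": 0}
    - {"dr": [0, 0, 0], "delta_pos": [0, 0, 0.45], "hand": 0}
    - {"dr": [0, 0, 0], "delta_pos": [0, 0, 0.3], "hand": 0}
    - {"dr": [0, 0, 0], "delta_pos": [0, 0, 0], "hand": 0}

```text
time_s: 12.72
eef_pos: [479.0, 80.1, 96.2]
ee_rot: [0.005, 0.037, 0.999, 0.0]
force: [0.2, 0.1, 0.4]
grip_width: -0.0
```

```bash
python3 - <<'E'
from h import *
p,r=pose();print(p,r.as_quat(),R.from_euler('z',-YAW).apply(p-C0),ctrl.sense()["force"])
E
```

```text
[478.99499089  80.1147451   96.17807646] [3.65381912e-02 9.99318913e-01 2.30156617e-04 5.15929123e-03] [-28.48886248  -8.46958081  96.17807646] [0.17921923 0.09367487 0.43745863]
```

servo_tool:
  motion:
    - {"dr": [0, 0, 0], "delta_pos": [0.02, 0.15, 0.1], "hand": 0}
    - {"dr": [0, 0, 0], "delta_pos": [0, 0.16, 0], "hand": 0}
    - {"dr": [0, 0, 0], "delta_pos": [0, 0.16, 0], "hand": 0}
    - {"dr": [0, 0, 0], "delta_pos": [0, 0.16, 0], "hand": 0}
    - {"dr": [0, 0, 0], "delta_pos": [0, 0.16, 0], "hand": 0}
    - {"dr": [0, 0, 0], "delta_pos": [0, 0.16, 0], "hand": 0}
    - {"dr": [0, 0, 0], "delta_pos": [0, 0, 0], "hand": 0}

```text
time_s: 13.6
eef_pos: [482.5, 131.2, 93.0]
ee_rot: [0.007, 0.036, 0.999, -0.0]
force: [0.2, 0.1, 0.5]
grip_width: 0.001
```

```bash
python3 - <<'E'
from h import *
p,r=pose();print(p,r.as_quat(),R.from_euler('z',-YAW).apply(p-C0),ctrl.sense()["force"])
im,d=capture("scene");save("scene6",cv2.resize(im[90:260,270:440],None,fx=3.5,fy=3.5))
E
```

```text
[482.52898374 131.20944491  92.9641137 ] [ 3.58303447e-02  9.99332924e-01 -3.28767041e-04  7.05587689e-03] [-28.4860164   42.74718837  92.9641137 ] [0.15806502 0.09173561 0.49647351]
```

View pics/scene6.png

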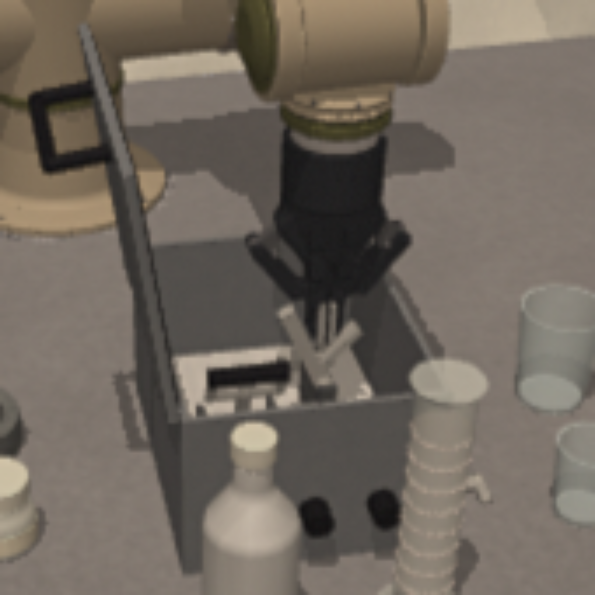

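servo_tool:
  motion:
    - {"dr": [0, 0, 0], "delta_pos": [0, 0.12, 0.06], "hand": 0}
    - {"dr": [0, 0, 0], "delta_pos": [0, 0.12, 0.04], "hand": 0}
    - {"dr": [0, 0, 0], "delta_pos": [0, 0.05, 0], "hand": 0}
    - {"dr": [0, 0, 0], "delta_pos": [0, 0, 0], "hand": 0}

```text
time_s: 14.15
eef_pos: [484.0, 143.7, 88.0]
ee_rot: [0.007, 0.036, 0.999, -0.003]
force: [-0.9, -2.3, 3.1]
grip_width: 0.002
```

```bash
python3 - <<'E'
from h import *
p,r=pose();print(p,r.as_quat(),R.from_euler('z',-YAW).apply(p-C0),ctrl.sense()["force"])
im,d=capture("scene");save("scene7",cv2.resize(im[90:260,270:440],None,fx=3.5,fy=3.5))
E
```

```text
[484.02449574 143.65686965  88.03020453] [ 0.03604727  0.999322   -0.00280437  0.00694793] [-27.85225402  55.26810224  88.03020453] [-0.94709734 -2.30074687  3.11063531]
```

View pics/scene7.png

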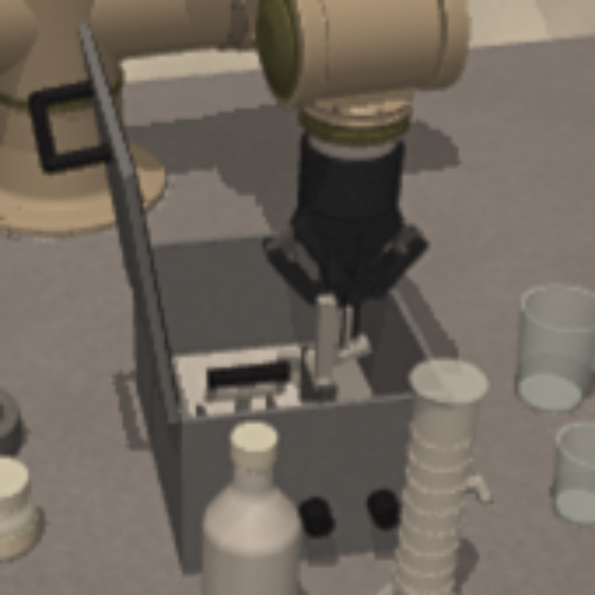

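servo_tool:
  motion:
    - {"dr": [0, 0, 0], "delta_pos": [0, -0.15, -0.05], "hand": 0}
    - {"dr": [0, 0, 0], "delta_pos": [0, -0.1, -0.4], "hand": 0}
    - {"dr": [0, 0, 0], "delta_pos": [0, -0.1, -0.7], "hand": 0}
    - {"dr": [0, 0, 0], "delta_pos": [0, -0.1, -0.7], "hand": 0}
    - {"dr": [0, 0, 0], "delta_pos": [0, -0.1, -0.5], "hand": 0}
    - {"dr": [0, 0, 0], "delta_pos": [0, 0, 0], "hand": 0}

```text
time_s: 14.95
eef_pos: [479.7, 116.6, 208.4]
ee_rot: [0.006, 0.036, 0.999, -0.001]
force: [1.1, 0.2, -0.7]
grip_width: 0.004
```

```bash
python3 - <<'E'
from h import *
inv=lambda P:R.from_euler('z',-YAW).apply(P-C0)
p,r=pose();print(p,r.as_quat(),inv(p),ctrl.sense()["force"])
im,d=capture("scene");save("scene8",cv2.resize(im[60:260,250:450],None,fx=3,fy=3))
P,uv=cloud("scene",d);c=inv(P)
m=(abs(c[:,0])<125)&(c[:,1]<-96)&(c[:,1]>-150)&(c[:,2]>150)&(c[:,2]<345)&(uv[:,0]<340)
# door inner face: rotate fit y vs z
Q=c[m];k=None;w=np.ones(len(Q),bool)
for _ in range(8):
    k=np.polyfit(Q[w,2],Q[w,1],1);w=abs(np.polyval(k,Q[:,2])-Q[:,1])<4
print(len(Q),w.sum(),k,"door q",np.pi/2-np.arctan(k[0]),Q[w].max(0),Q[w].min(0))
# wrist extents: points z>290 near cabinet
m=(c[:,2]>290)&(c[:,2]<520)&(abs(c[:,0])<150)&(c[:,1]>-100)&(c[:,1]<200)
for z in range(300,520,20):
    s=c[m&(abs(c[:,2]-z)<10)]
    if len(s):print(z,len(s),s.min(0).round(),s.max(0).round())
im,d=capture("top");save("top8",cv2.resize(im[150:350,220:440],None,fx=3,fy=3))
P,uv=cloud("top",d);c=inv(P)
m=(abs(c[:,0])<170)&(c[:,1]>-100)&(c[:,1]<150)
for z in range(300,620,20):
    s=c[m&(abs(c[:,2]-z)<10)]
    if len(s):print(z,len(s),s.min(0).round(),s.max(0).round())
E
```

```text
[479.67888803 116.59422091 208.4301967 ] [ 0.03618602  0.99932599 -0.00116633  0.00606466] [-30.32167971  27.97024151 208.4301967 ] [ 1.05779244  0.22704724 -0.70602282]
826 542 [ -0.12593621 -84.18962404] door q 1.6960730231874082 [ 124.28614151 -100.70130351  329.74993928] [-120.49571273 -127.54098023  150.32980394]
300 341 [-44. -32. 290.] [ -8.  91. 310.]
320 279 [-38. -16. 310.] [ -8.  76. 330.]
340 170 [-30.  -8. 330.] [  8.  66. 350.]
360 259 [-33.  -8. 350.] [  9.  65. 370.]
380 310 [-53.  -7. 370.] [ 11.  64. 390.]
400 244 [-45.  -9. 390.] [  9.  67. 410.]
420 378 [-59. -32. 410.] [ 11.  92. 430.]
440 448 [-115.  -39.  430.] [ 15.  93. 450.]
460 658 [-145.  -40.  450.] [ 20.  92. 470.]
480 792 [-146.  -40.  470.] [ 19.  92. 490.]
500 1161 [-147.  -37.  490.] [ 12.  91. 510.]
300 2 [-21. -32. 294.] [-20. -32. 300.]
340 8 [  4.  23. 342.] [  5.  37. 350.]
360 4 [  5.  23. 351.] [  5.  31. 366.]
380 1 [  5.  25. 371.] [  5.  25. 371.]
400 5 [  6.  23. 396.] [  7.  28. 403.]
420 7 [  7.  26. 417.] [  8.  34. 422.]
440 92 [-127.  -35.  433.] [  6.  74. 450.]
460 428 [-136.  -42.  450.] [ 16.  90. 470.]
480 1899 [-158.  -42.  470.] [ 16.  97. 490.]
500 5677 [-157.  -40.  490.] [  7.  90. 510.]
520 3463 [-152.  -39.  510.] [-22.  88. 530.]
540 3864 [-149.  -38.  530.] [-93.  83. 550.]
560 10 [-138.   14.  550.] [-136.   23.  551.]
```

View pics/scene8.png

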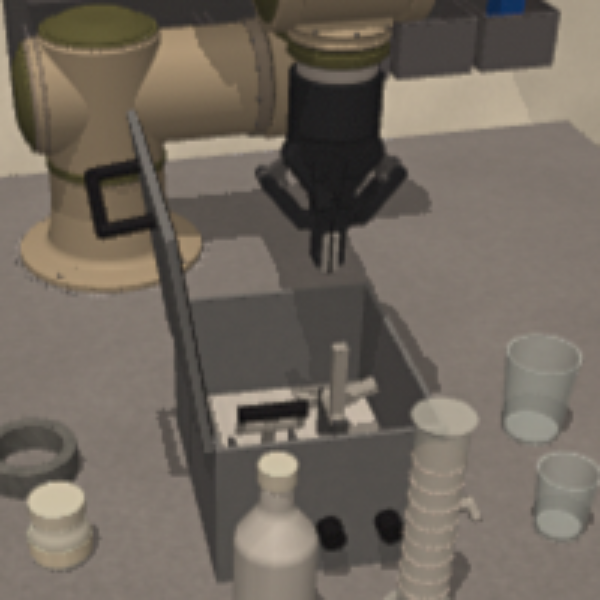

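View pics/top8.png

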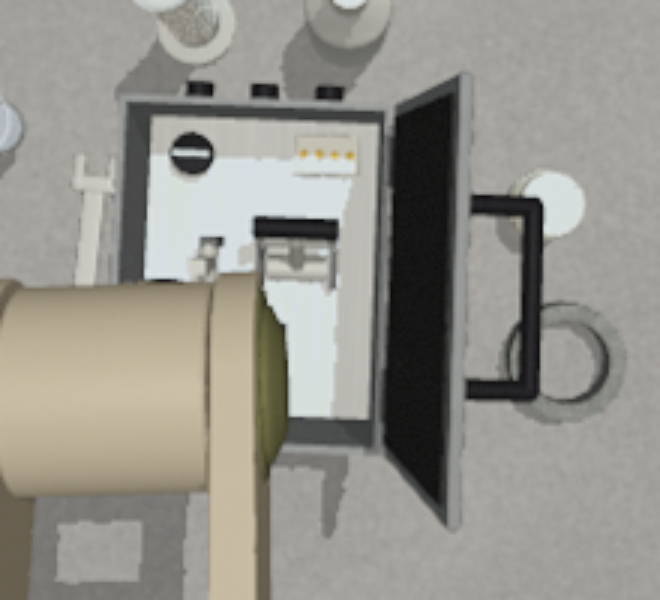

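```bash
cat >> h.py <<'E'
def inv(P):return R.from_euler('z',-YAW).apply(np.asarray(P)-C0)
def leverR(t=-0.15):
    return R.from_rotvec(R.from_euler('z',YAW).apply([1,0,0])*t)*rot(YAW)
E
python3 - <<'E'
from h import *
rl=leverR();g=cab([31,-30,109])+rl.apply([0,0,18])
up=g-rl.apply([0,0,110]);print(inv(up),inv(g))
rows(lin(up,rl,12),0.6)
E
```

```text
[ 31.         -16.25169181 199.96693917] [ 31.         -32.68988638  91.2021206 ]
[{"dr": [0.06, -0.05, 0.75], "delta_pos": [-0.1, -0.07, 0.01], "hand": 0.6}, {"dr": [0.06, -0.05, 0.75], "delta_pos": [-0.11, -0.06, 0.01], "hand": 0.6}, {"dr": [0.06, -0.05, 0.75], "delta_pos": [-0.12, -0.04, 0.01], "hand": 0.6}, {"dr": [0.06, -0.05, 0.75], "delta_pos": [-0.12, -0.03, 0.02], "hand": 0.6}, {"dr": [0.06, -0.05, 0.75], "delta_pos": [-0.13, -0.01, 0.02], "hand": 0.6}, {"dr": [0.06, -0.05, 0.75], "delta_pos": [-0.13, 0.01, 0.02], "hand": 0.6}, {"dr": [0.06, -0.05, 0.75], "delta_pos": [-0.12, 0.02, 0.02], "hand": 0.6}, {"dr": [0.06, -0.05, 0.75], "delta_pos": [-0.12, 0.04, 0.02], "hand": 0.6}, {"dr": [0.06, -0.05, 0.75], "delta_pos": [-0.11, 0.05, 0.02], "hand": 0.6}, {"dr": [0.06, -0.05, 0.75], "delta_pos": [-0.11, 0.07, 0.02], "hand": 0.6}, {"dr": [0.06, -0.05, 0.75], "delta_pos": [-0.1, 0.08, 0.02], "hand": 0.6}, {"dr": [0.06, -0.05, 0.75], "delta_pos": [-0.08, 0.09, 0.02], "hand": 0.6}]
```

servo_tool:
  motion:
    - {"dr": [0.06, -0.05, 0.75], "delta_pos": [-0.1, -0.07, 0], "hand": 0.6}
    - {"dr": [0.06, -0.05, 0.75], "delta_pos": [-0.11, -0.06, 0], "hand": 0.6}
    - {"dr": [0.06, -0.05, 0.75], "delta_pos": [-0.12, -0.04, 0], "hand": 0.6}
    - {"dr": [0.06, -0.05, 0.75], "delta_pos": [-0.12, -0.03, 0.02], "hand": 0.6}
    - {"dr": [0.06, -0.05, 0.75], "delta_pos": [-0.13, -0.01, 0.02], "hand": 0.6}
    - {"dr": [0.06, -0.05, 0.75], "delta_pos": [-0.13, 0.01, 0.02], "hand": 0.6}
    - {"dr": [0.06, -0.05, 0.75], "delta_pos": [-0.12, 0.02, 0.02], "hand": 0.6}
    - {"dr": [0.06, -0.05, 0.75], "delta_pos": [-0.12, 0.04, 0.02], "hand": 0.6}
    - {"dr": [0.06, -0.05, 0.75], "delta_pos": [-0.11, 0.05, 0.02], "hand": 0.6}
    - {"dr": [0.06, -0.05, 0.75], "delta_pos": [-0.11, 0.07, 0.02], "hand": 0.6}
    - {"dr": [0.06, -0.05, 0.75], "delta_pos": [-0.1, 0.08, 0.02], "hand": 0.6}
    - {"dr": [0.06, -0.05, 0.6], "delta_pos": [-0.08, 0.09, 0.02], "hand": 0.6}
    - {"dr": [0, 0, 0], "delta_pos": [0, 0, 0], "hand": 0.6}

```text
time_s: 16.68
eef_pos: [530.4, 69.1, 179.5]
ee_rot: [0.036, 0.737, 0.671, -0.07]
force: [-0.1, 0.4, -1.0]
grip_width: 0.599
```

```bash
python3 - <<'E'
from h import *
p,r=pose();print(p,inv(p),((r.inv()*leverR()).as_rotvec()),ctrl.sense()["joints"])
rl=leverR();g=cab([31,-30,109])+rl.apply([0,0,18])
rows(lin(g-rl.apply([0,0,50]),rl,4),0.6)
E
```

```text
[530.40246898  69.06903699 179.54979336] [ 23.55783789 -15.94470303 179.54979336] [-0.04382861  0.00148698 -0.02165761] [-0.0178993   0.42410755  1.48747937 -0.15471369  1.28531138  0.12382   ]
[{"dr": [-0.06, 0.0, -0.03], "delta_pos": [-0.02, 0.05, 0.2], "hand": 0.6}, {"dr": [-0.06, 0.0, -0.03], "delta_pos": [-0.02, 0.04, 0.2], "hand": 0.6}, {"dr": [-0.06, 0.0, -0.03], "delta_pos": [-0.02, 0.04, 0.2], "hand": 0.6}, {"dr": [-0.06, 0.0, -0.03], "delta_pos": [-0.02, 0.04, 0.2], "hand": 0.6}]
```

servo_tool:
  motion:
    - {"dr": [-0.12, 0, -0.06], "delta_pos": [-0.04, 0.09, 0.4], "hand": 0.6}
    - {"dr": [-0.12, 0, -0.06], "delta_pos": [-0.04, 0.09, 0.4], "hand": 0.6}
    - {"dr": [0, 0, 0], "delta_pos": [0, 0, 0], "hand": 0.6}

```text
time_s: 17.05
eef_pos: [536.0, 59.2, 137.1]
ee_rot: [0.049, 0.726, 0.683, -0.057]
force: [-0.4, -0.8, 0.4]
grip_width: 0.6
```

```bash
python3 - <<'E'
from h import *
p,r=pose();print(p,inv(p),((r.inv()*leverR()).as_rotvec()),ctrl.sense()["force"])
rl=leverR();g=cab([31,-30,109])+rl.apply([0,0,18])
rows(lin(g,rl,2),0.6)
im,d=capture("wrist");save("wrist9",im)
E
```

```text
[535.97334517  59.17643878 137.08931691] [ 29.79750564 -25.42967573 137.08931691] [-0.00419336  0.00031001  0.00834156] [-0.43339072 -0.7896035   0.44622695]
[{"dr": [-0.01, 0.0, 0.02], "delta_pos": [-0.0, 0.01, 0.46], "hand": 0.6}, {"dr": [-0.01, 0.0, 0.02], "delta_pos": [-0.0, 0.01, 0.46], "hand": 0.6}]
```

View pics/wrist9.png

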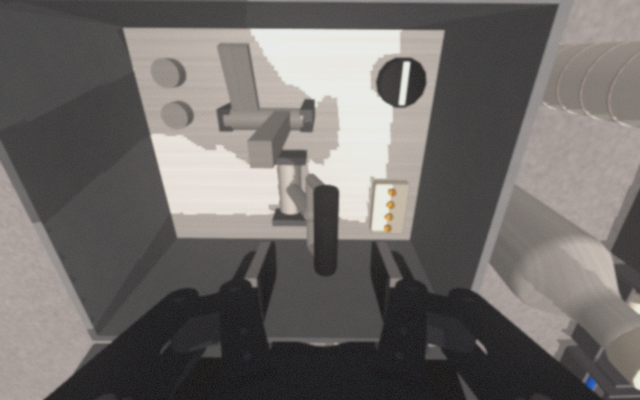

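servo_tool:
  motion:
    - {"dr": [0, 0, 0.02], "delta_pos": [0, 0.01, 0.4], "hand": 0.6}
    - {"dr": [0, 0, 0], "delta_pos": [0, 0.01, 0.4], "hand": 0.6}
    - {"dr": [0, 0, 0], "delta_pos": [0, 0, 0.05], "hand": 0.6}
    - {"dr": [0, 0, 0], "delta_pos": [0, 0, 0], "hand": 0.6}

```text
time_s: 17.6
eef_pos: [538.2, 54.0, 98.5]
ee_rot: [0.051, 0.726, 0.683, -0.054]
force: [0.0, 0.9, -0.1]
grip_width: 0.598
```

```bash
python3 - <<'E'
from h import *
p,r=pose();print(p,inv(p),((r.inv()*leverR()).as_rotvec()),ctrl.sense()["force"])
E
```

```text
[538.19594172  53.9709572   98.49531254] [ 32.37370668 -30.46953308  98.49531254] [ 0.00154296 -0.00039476  0.00740662] [ 0.01763795  0.88689808 -0.14540428]
```

servo_tool:
  motion:
    - {"dr": [0, 0, 0], "delta_pos": [0, -0.02, 0.16], "hand": 0.6}
    - {"dr": [0, 0, 0], "delta_pos": [0, 0, 0], "hand": 0}
    - {"dr": [0, 0, 0], "delta_pos": [0, 0, 0], "hand": 0}
    - {"dr": [0, 0, 0], "delta_pos": [0, 0, 0], "hand": 0}
    - {"dr": [0, 0, 0], "delta_pos": [0, 0, 0], "hand": 0}
    - {"dr": [0, 0, 0], "delta_pos": [0, 0, 0], "hand": 0}
  squeeze: 40

```text
time_s: 18.35
eef_pos: [536.9, 53.1, 91.9]
ee_rot: [0.051, 0.726, 0.683, -0.054]
force: [-0.9, -0.4, 0.6]
grip_width: 0.168
```

```bash
cat >>h.py <<'E'
def larc(ths,t=-0.15,dz=0.):
    rl=leverR(t);T=[]
    p,r=pose();yc=inv(p-r.apply([0,0,18]))[1]
    for th in ths:
        a=0.4-th;T.append((cab([80*np.sin(a),yc,35+80*np.cos(a)+dz])+rl.apply([0,0,18]),rl))
    return T
E
python3 - <<'E'
from h import *
p,r=pose();print(p,inv(p),inv(p-r.apply([0,0,18])),ctrl.sense()["force"])
rows(larc(np.linspace(.1,.85,9)),0)
E
```

```text
[536.94671852  53.12004996  91.86700355] [ 31.1861221  -31.40454356  91.86700355] [ 31.15120033 -28.72240214 109.66601751] [-0.94622613 -0.38650401  0.56202557]
[{"dr": [0.01, -0.0, 0.04], "delta_pos": [-0.0, -0.15, -0.04], "hand": 0}, {"dr": [0.0, 0.0, 0.0], "delta_pos": [-0.01, -0.15, -0.04], "hand": 0}, {"dr": [0.0, 0.0, 0.0], "delta_pos": [-0.0, -0.15, -0.02], "hand": 0}, {"dr": [0.0, 0.0, 0.0], "delta_pos": [-0.0, -0.15, -0.01], "hand": 0}, {"dr": [0.0, 0.0, 0.0], "delta_pos": [0.0, -0.15, 0.0], "hand": 0}, {"dr": [0.0, 0.0, 0.0], "delta_pos": [0.0, -0.15, 0.02], "hand": 0}, {"dr": [0.0, 0.0, 0.0], "delta_pos": [0.0, -0.15, 0.03], "hand": 0}, {"dr": [0.0, 0.0, 0.0], "delta_pos": [0.01, -0.14, 0.05], "hand": 0}, {"dr": [0.0, 0.0, 0.0], "delta_pos": [0.01, -0.14, 0.06], "hand": 0}]
```

servo_tool:
  motion:
    - {"dr": [0, 0, 0], "delta_pos": [0, -0.15, -0.04], "hand": 0}
    - {"dr": [0, 0, 0], "delta_pos": [0, -0.15, -0.04], "hand": 0}
    - {"dr": [0, 0, 0], "delta_pos": [0, -0.15, -0.02], "hand": 0}
    - {"dr": [0, 0, 0], "delta_pos": [0, -0.15, -0.01], "hand": 0}
    - {"dr": [0, 0, 0], "delta_pos": [0, -0.15, 0], "hand": 0}
    - {"dr": [0, 0, 0], "delta_pos": [0, -0.15, 0.02], "hand": 0}

```text
time_s: 19.1
eef_pos: [503.3, 55.4, 101.0]
ee_rot: [0.065, 0.727, 0.683, -0.041]
force: [7.2, 0.3, 6.9]
grip_width: 0.174
```

```bash
python3 - <<'E'
from h import *
p,r=pose();print(inv(p),inv(p-r.apply([0,0,18])),ctrl.sense()["force"])
rows(larc(np.linspace(.65,.85,3)),0)
E
```

```text
[ -2.50910623 -31.48346566 100.96492085] [ -3.23350038 -28.82981865 118.75349614] [7.15399754 0.3283261  6.94901217]
[{"dr": [0.23, -0.01, 0.02], "delta_pos": [0.02, -0.35, 0.11], "hand": 0}, {"dr": [0.0, 0.0, 0.0], "delta_pos": [0.01, -0.15, 0.05], "hand": 0}, {"dr": [0.0, 0.0, 0.0], "delta_pos": [0.01, -0.15, 0.06], "hand": 0}]
```

servo_tool:
  motion:
    - {"dr": [0.1, 0, 0], "delta_pos": [0, -0.18, 0.05], "hand": 0}
    - {"dr": [0.1, 0, 0], "delta_pos": [0, -0.18, 0.05], "hand": 0}
    - {"dr": [0, 0, 0], "delta_pos": [0, -0.18, 0.05], "hand": 0}
    - {"dr": [0, 0, 0], "delta_pos": [0, -0.15, 0.05], "hand": 0}

```text
time_s: 19.6
eef_pos: [482.3, 56.7, 98.8]
ee_rot: [0.067, 0.728, 0.682, -0.036]
force: [8.3, 2.9, 4.3]
grip_width: 0.17
```

```bash
python3 - <<'E'
from h import *
p,r=pose();print(inv(p),inv(p-r.apply([0,0,18])),ctrl.sense()["force"],(r.inv()*leverR()).as_rotvec())
E
```

```text
[-23.5792026  -31.60316624  98.7811185 ] [-24.44413375 -29.01962141 116.57373468] [8.25863149 2.88068667 4.26740495] [ 0.04807133 -0.0057933   0.00028254]
```

servo_tool:
  motion:
    - {"dr": [0.1, 0, 0], "delta_pos": [0, -0.18, 0.12], "hand": 0}
    - {"dr": [0.1, 0, 0], "delta_pos": [0, -0.18, 0.1], "hand": 0}
    - {"dr": [0, 0, 0], "delta_pos": [0, -0.18, 0.05], "hand": 0}

```text
time_s: 19.98
eef_pos: [474.9, 57.2, 95.7]
ee_rot: [0.073, 0.729, 0.681, -0.027]
force: [47.4, -1.4, -28.9]
grip_width: 0.172
```

```bash
python3 - <<'E'
from h import *
p,r=pose();print(inv(p),inv(p-r.apply([0,0,18])),ctrl.sense()["force"],(r.inv()*leverR()).as_rotvec())
im,d=capture("scene");save("sceneA",cv2.resize(im[60:260,250:450],None,fx=3,fy=3))
im,d=capture("wrist");save("wristA",im)
p,r=pose();print(inv(p),ctrl.sense()["force"])
E
```

```text
[-30.99534747 -31.6088799   95.70336652] [-32.26713765 -29.1203852  113.48509714] [ 47.37370216  -1.37124927 -28.90238732] [ 0.07069117 -0.01109359 -0.00439753]
[-30.87961376 -31.68671866  95.57166159] [ 39.09151021   1.98200426 -11.7199234 ]
```

View pics/sceneA.png

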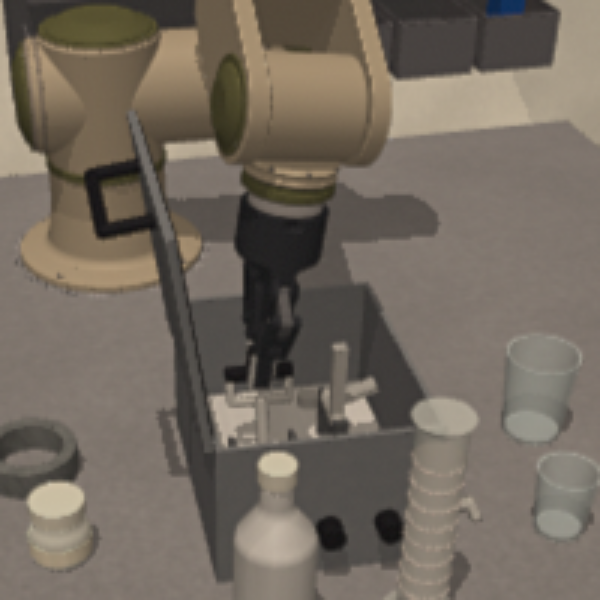

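View pics/wristA.png

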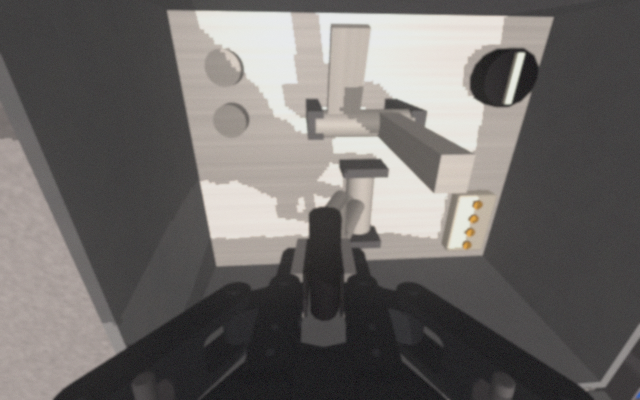

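servo_tool:
  motion:
    - {"dr": [0, 0, 0], "delta_pos": [0, -0.06, 0.02], "hand": 0}
    - {"dr": [0, 0, 0], "delta_pos": [0, -0.06, 0.02], "hand": 0}

```text
time_s: 20.32
eef_pos: [475.7, 57.2, 95.5]
ee_rot: [0.079, 0.728, 0.68, -0.02]
force: [10.9, 1.5, -2.6]
grip_width: 0.175
```

```bash
python3 - <<'E'
from h import *
p,r=pose();print(inv(p),ctrl.sense()["force"])
for i in range(3):
    capture("top");p,r=pose();print(inv(p),inv(p-r.apply([0,0,18])),ctrl.sense()["force"])
E
```

```text
[-30.23633268 -31.5921316   95.48101514] [10.89689117  1.521536   -2.56729219]
[-30.25187451 -31.57919764  95.51176133] [-31.86118273 -29.12859048 113.27139678] [13.64395575  0.27387313 -3.24141317]
[-30.30062995 -31.58606444  95.47551213] [-31.9019795  -29.13463345 113.23575328] [13.50424939  1.04018476 -3.78710406]
[-30.28867625 -31.57667488  95.4786892 ] [-31.88724519 -29.12572978 113.2392479 ] [12.93950969  1.15089197 -3.50330547]
```

servo_tool:
  motion:
    - {"dr": [0, 0, 0], "delta_pos": [0, -0.1, 0.02], "hand": 0}
    - {"dr": [0, 0, 0], "delta_pos": [0, -0.1, 0.02], "hand": 0}

```text
time_s: 20.72
eef_pos: [475.8, 57.2, 95.5]
ee_rot: [0.088, 0.728, 0.68, -0.009]
force: [27.1, 0.1, -14.1]
grip_width: 0.17
```

```bash
python3 - <<'E'
from h import *
for i in range(3):
    im,d=capture(["top","scene","scene"][i]);p,r=pose();print(inv(p),inv(p-r.apply([0,0,18])),ctrl.sense()["force"],ctrl.sense()["grip_width"])
    if i==0:
        save("topF",im)
        P,uv=cloud("top",d)
save("sceneF",im)
P,uv=cloud("scene",d);c=inv(P)
m=(abs(c[:,0])<125)&(c[:,1]<-96)&(c[:,1]>-150)&(c[:,2]>150)&(c[:,2]<345)&(uv[:,0]<330)
Q=c[m];w=np.ones(len(Q),bool)
for _ in range(8):
    k=np.polyfit(Q[w,2],Q[w,1],1);w=abs(np.polyval(k,Q[:,2])-Q[:,1])<4
print("door q",np.pi/2-np.arctan(k[0]),w.sum())
E
```

```text
[-30.0834972  -31.54467303  95.49395944] [-32.19671174 -29.14634761 113.20786244] [ 27.14621163   0.21154659 -15.44026066] 0.17250422666575832
[-30.08806172 -31.5532894   95.4744431 ] [-32.18868018 -29.15463244 113.18979934] [ 26.97605099  -0.27905797 -14.00782282] 0.16710823172922595
[-30.11119667 -31.55276897  95.46919957] [-32.20511613 -29.15370367 113.18529359] [ 27.03387817   0.97418843 -14.87166558] 0.16739436966152263
door q 1.695701319750316 537
```

View pics/sceneF.png

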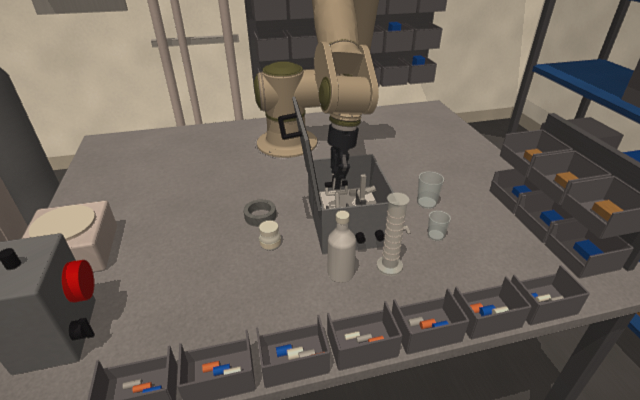

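View pics/topF.png

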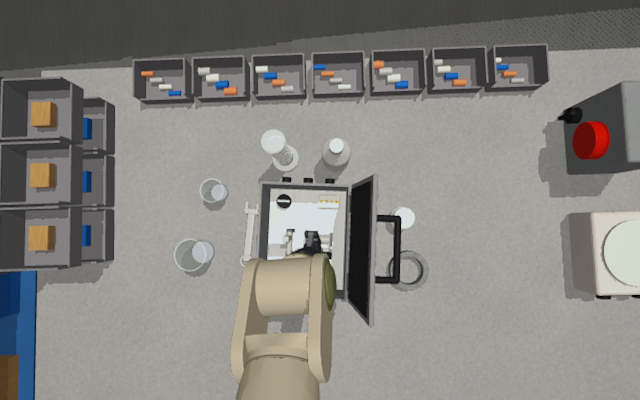

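```bash
python3 -c "
from h import *
print(ticket.finish_job());print(ctrl.sense()['force'],ctrl.sense()['time_s'])"
```

```text
the job is handed in; nothing more can be done
None
the job is handed in; nothing more can be done
```

The door is open, the catch is up, and I handed the job in at about 21 s with the gripper still holding the lever at its stop. No verdict is reported, so these are my own last checks:

- **Door:** swung open by its handle and still at about 1.70 rad in the final depth image.
- **Catch:** standing about upright, clear of the lever. I judged this by eye from the camera images and did not measure the angle.
- **Lever:** the grip is at cabinet x of about -32 mm, where the stop is at -31 mm. Raising the pull from about 13 N to 27 N barely moved it, so it is at the stop. The force and grip readings were steady over the last three pictures.
- **Things around the cabinet:** all stand where they did at the start, as far as the final pictures show.

- **Height mismatch:** the grasp point measured z of about 113 mm at the stop, against 109 mm given. The bar probably sits a few mm lower in the pads than I assumed.
- **Force peak:** the wrist force read about 55 N (47 N along x) for a moment when the lever reached its stop. The fingers carried that load, not the gripper's body, and I eased it off straight away.

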